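# Turn the drained spot plate over onto the retort stand's base

## Task

The plastic spot plate was left wells-down on the bench to drain, just in front of the retort stand. Take the cranked lifter from its rest, slide its blade under the plate's free edge with a light touch, and with it tip the plate up and over onto the stand's blue base, so that it lies flat there with the wells facing up. Keep the gripper off the clean plate, leave the other things where they are, and lay the lifter back on its rest.

Things in the scene. Friction and masses are not known exactly. Their poses are not given: they have to be found in the camera images.
- lifter: Cranked lifter, 120 g. Origin: middle of the grip, on the axis of the black handle, a straight bar 14 mm wide (y), 18 mm high (z), from x = -60 to +48 mm; x runs along it to the blade. It starts level in the rest, origin 69 mm above the bench. A soft steel neck leads from the handle's front end down to the blade.
- rest: White instrument rest, fixed on the bench: base 110 x 60 x 5 mm with two upright cheeks, 6 mm thick, at x = -39 and +39 mm, each with a notch 24 mm wide open at the top, floor 60 mm and prong tops 78 mm above the bench. The handle lies in both notches along x, blade overhanging at +x, its axis 69 mm above the rest's origin (centre of underside).
- spot_plate: White plastic spot plate, about 60 g. As it starts, wells down: a block 48 (x) x 80 (y) mm, 3.5 mm high, with six wells, stands on the bench; on it, centred, the plain slab 62 (x) x 94 (y) mm, 6 mm thick. Origin: centre of the well face (at the start on the bench); z points from the wells to the plain back, so up at the start, down once turned over.
- plate_edge (a point): Middle of the plate's free edge (the slab's lower edge at its -x side, towards the robot). Here and all round, a 7 mm wide margin of the slab overhangs the bench with a 3.5 mm gap under it, where the blade goes in. The opposite edge lies 2 to 15 mm from the stand's base, roughly parallel to it, and comes to rest against it when pushed.
- stand: Retort stand, fixed: blue base 210 (x) x 140 (y) mm, 8 mm thick, flat on the bench, and an upright 12 mm steel rod, 440 mm tall, at x = 185 mm. Origin: at bench height, middle of the base's front edge, which faces the robot and the spot plate; x points from there over the base to the rod; the base spans x = 0 to 210, y = -70 to +70 mm.
- table: The tiled bench top; its surface is at height 0 everywhere.
- reagent_bottle: Brown glass bottle, 68 mm wide, 130 mm tall, loose: leave alone. Origin: centre of its underside.
- beaker: Glass beaker, 72 mm wide, 92 mm tall, loose: leave alone. Origin: centre of its underside.
- burner: Gas burner, round dark foot 80 mm wide, brass tube, 122 mm tall, loose: leave alone. Origin: centre of its underside.
- neck_root (a point): Where the soft steel neck leaves the lifter's handle, 48 mm ahead of and 5 mm below its origin. It leads down to a flat blade, 70 x 40 x 1.6 mm; straight, the middle of its tip's underside would be 130 mm ahead of and 45 mm below the origin. Use has bent it here, up or down by up to 0.18 rad (not measured): the tip is up to 15 mm off. More than 6 N on the tip may bend it further.
Mind the look-alikes: they are no part of the job. Of the things like the lifter, leave any that is orange; of the rest the larger one is meant.

How it is judged:
On the way:
1. the plate is tipped up steeply (by more than 40 degrees) on the lifter (angle between spot_plate's own z axis and vertical between 0.7 and 2 rad and contact force between lifter and spot_plate above 0.03 N), for 0.1 s.
At the end, for the whole second after the job is handed in: The spot plate lies flat (within 4 degrees) on the stand's blue base with the wells up, at rest, its centre 12 to 120 mm in from the base's front edge and within 50 mm of its middle line; the lifter lies level at rest in both notches of its rest, its origin within 25 mm of the rest's middle (angle between spot_plate's own z axis and vertical above 3.06 rad and height (world z) of spot_plate between 0.0155 and 0.0195 m and x of spot_plate in the frame of stand between 0.012 and 0.12 m and y of spot_plate in the frame of stand between -0.05 and 0.05 m and linear speed of each of spot_plate, lifter below 0.02 m/s and z of lifter in the frame of rest between 0.065 and 0.073 m and horizontal distance between lifter and rest below 0.025 m and angle between lifter's own z axis and vertical below 0.1 rad); the robot touches nothing.
It fails at once if the soft lifter is leant on: it presses on the bench with more than 6 N (contact force between lifter and table above 6 N).
It fails at once if the plate is jammed: the lifter pushes on it with more than 8 N (contact force between lifter and spot_plate above 8 N).
It fails at once if the gripper touches the spot plate (contact force between any of the fingers, the arm and spot_plate above 0.3 N).
It fails at once if the bottle, the beaker or the burner is moved by more than 10 mm (distance of any of reagent_bottle, beaker, burner from where it was at the start of the episode above 0.01 m).
It also fails if it takes over 72 s, if anything falls off the work surface, if the arm or the gripper's body presses on something with over 40 N, if the wrist force passes 120 N, or if a joint passes its speed limit or range.

## Robot

A 7-joint arm with a two-finger parallel gripper is mounted at the origin on the work surface. World frame = base frame: x ahead of the robot, y to its left, z up, the work surface at z = 0. Lengths are in m, angles in rad, forces in N, time in s.
With the tool pointing down it reaches from about 0.425 to 0.925 m from the base axis. Payload 6.8 kg.
Tool frame: the origin (TCP) lies on the centre line of the jaws, within the pads' length; the fingertips stand 8 mm ahead of it and the grasp point (between the pads) lies 11 mm behind it (bot.tips_ahead is the distance from the TCP to the fingertips, in m); z points along the fingers, y is the line along which they close (so a half turn about z gives the same grasp; the last joint's range is limited). The gripper opens to 85 mm and grips with 20 to 120 N. Pads are 22 mm wide; open, the fingers measure 114 mm over their backs; the gripper's body (76 mm by 85 mm) begins 54 mm behind the grasp point. The pads swing forward as they close: fully open they stand 13 mm farther back than shut.
Start: joints at [-1.348, 0.477, 0.022, 1.555, -0.011, 1.109, -0.083], TCP at [0.219, 0.638, 0.239] pointing down, gripper open.
Joint ranges: [-2.96, 2.96], [-0.34, 2.1], [-1.41, 1.46], [0.24, 2.44], [-1.37, 4.51], [0.17, 1.92], [-2.96, 2.96]. Speed limits (rad/s): [2.39, 2.39, 3.14, 3.14, 3.14, 3.14, 3.14].

## Interface

Orientations are given as a unit quaternion [w, x, y, z].
In Python, from station import bot gives the robot as it stands.
- The arm moves only by the tool send_rows, never from a script. Its argument "deltas" is text: rows parted by semicolons, each of 4 numbers parted by spaces: the shift along the tool's x, y, z in m, then the turn about the tool's z in degrees. In form: x y z spin; .... A call has 1 to 5 rows; each row is the pose to reach, as a shift and turn from the pose commanded when the call began, along the tool's axes at that moment; what a row does not reach only later rows make up. A row lasts 1/10 s, in which the tool goes at most 50 mm and 8.59 degrees, less where a joint would pass 70% of its speed; a pose out of reach is approached as far as the arm can. A call with a gripper value outside its range is refused whole. "claw" is the opening, from 0 (shut) to 1 (fully open), set as the call begins (left out, the last holds). The fingers move at their own pace and stop on an object; "force" is the grip in N (left out, the last holds). Time passes only in rows, so rows that repeat a pose let the fingers close. It gives the time, the measured TCP pose, the force, the opening and the grip force at its end, in the units of the state.
- bot.get_obs(): the state, without advancing time (a new reading comes with each control period).
- bot.read_camera(name): name is "side" or "top" or "wrist"; returns a dict with "img" (480x640x3 uint8, red, green, blue), "depth" (480x640 float32, m along the optical axis (not along the pixel's ray), 0 where there is no reading), "fx", "fy", "cx", "cy" (pixels), "dist_coeffs" ([k1, k2, p1, p2, k3] as OpenCV has them; the pictures are not rectified), "camera_from_world" (4x4, takes a point from world to camera coordinates). Camera axes: x right, y up, looking along -z (the intrinsics and any distortion apply to the point x, -y, -z); pixel columns grow to the right and rows downward; lengths in m; the calibration is good to about 2 mm. A picture is of the moment at which its call begins.
- bot.hand_in(): hands the job in; it is judged then, once.
Trained networks look in a picture, given as the dict that the camera call returned (one of the last four; its "shot" number tells which), for a name from the list of things; names that differ only in an ending like _2 or _b are one class to them, and where a whole thing is asked for, a point or a joint stands for the part that bears it (a point fixed in the world has none). Each returns a list of dicts, best first, with "confidence" (0 to 1); they miss things now and then, are a little off and sometimes report something else, mostly with a low value. They report only what shows in the picture. A call takes as long as a camera call. They do not tell look-alikes from the thing itself.
- bot.masks_of(picture, query): "mask" (480x640 bool, what is visible of it).
- bot.landmark_of(picture, query): "xyz" ([x, y, z] in m, in world coordinates, good to about 4 mm: a listed point, or the origin of a listed thing).
The state is a dict: "t": time; "q": joint angles; "joint_vel": joint speeds; "joint_torque": joint torques, N m; "eef_pos": TCP position; "tool_rot": TCP orientation; "contact_force": force on the tool from outside, world axes, zero at the start; "torque": the same for the moment, N m; "gripper_width": opening from 0.0 (shut) to 1.0 (fully open); "grasp_force": force on a finger pad.
Only numpy, scipy, OpenCV 4.12 (cv2) and the standard library are available. Lean on these libraries where they do the work, as an engineer would, in place of code of your own. Each camera call takes 0.05 s, during which the arm holds its last target. There are 200 camera calls.

## Working session

There is one attempt and no reset: what is moved stays moved. The work goes in short steps, Python scripts to look and compute and a tool call to move; the robot and the scene stay as the last step left them, time stands still between calls to the robot, and variables do not carry over. Pictures are saved under pics/ and viewed, at most 10 in all, crops included, and the job is handed in when it is done.

Besides the shell and the picture viewer there is one more tool, called after "Emit:" as a command line: name --argument value ..., lists and objects as JSON in quotes. send_rows: Moves the arm, as the interface text tells. Its arguments: {"type":"object","properties":{"deltas":{"type":"string"},"claw":{"type":"number"},"force":{"type":"number"}},"required":["deltas"]}

```bash
mkdir -p pics; ls
cat > h.py <<'E'
import numpy as np, cv2
from station import bot
def save(p,n): cv2.imwrite(f'pics/{n}.png',p['img'][:,:,::-1])
def world(p,mask):
    """world points (N,3) of masked pixels with depth"""
    v,u=np.nonzero(mask&(p['depth']>0)); d=p['depth'][v,u]
    K=np.array([[p['fx'],0,p['cx']],[0,p['fy'],p['cy']],[0,0,1]])
    n=cv2.undistortPoints(np.stack([u,v],1).astype(np.float64)[:,None],K,np.array(p['dist_coeffs'],float))[:,0]
    c=np.stack([n[:,0]*d,-n[:,1]*d,-d,np.ones_like(d)],1)
    return (c@np.linalg.inv(p['camera_from_world']).T)[:,:3]
E
python3 - <<'E'
from h import *
o=bot.get_obs();print(o['t'],o['eef_pos'],o['tool_rot'],bot.tips_ahead)
for n in ['top','side']:
    p=bot.read_camera(n);save(p,n)
    for q in ['lifter','rest','spot_plate','plate_edge','stand','reagent_bottle','beaker','burner','neck_root']:
        print(n,q,[(np.round(r['xyz'],3).tolist(),round(r['confidence'],2)) for r in bot.landmark_of(p,q)][:4])
E
```

```text
pics
0.0 [0.21907806 0.637838   0.2383157 ] [-8.98852878e-05  1.64652014e-01  9.86351292e-01 -9.14310305e-04] 0.008
top lifter [([0.504, 0.411, 0.009], 0.85), ([0.498, 0.278, 0.071], 0.74), ([0.408, 0.075, 0.013], 0.61)]
top rest [([0.497, 0.275, -0.003], 0.55)]
top spot_plate [([0.635, -0.074, 0.0], 0.77), ([0.499, 0.28, 0.072], 0.55), ([0.711, -0.298, 0.003], 0.22)]
top plate_edge [([0.605, -0.078, 0.002], 0.97)]
top stand [([0.672, -0.044, -0.004], 0.87)]
top reagent_bottle [([0.477, -0.272, -0.001], 0.63)]
top beaker [([0.712, -0.296, 0.001], 0.87)]
top burner [([0.716, 0.294, 0.002], 0.93), ([0.605, -0.077, 0.005], 0.16)]
top neck_root [([0.524, 0.442, 0.009], 0.98), ([0.424, 0.125, 0.015], 0.91), ([0.542, 0.271, 0.06], 0.68)]
side lifter [([0.409, 0.071, 0.008], 0.91), ([0.506, 0.41, 0.008], 0.7), ([0.496, 0.277, 0.068], 0.67), ([0.668, -0.045, 0.001], 0.58)]
side rest [([0.498, 0.276, 0.004], 0.57)]
side spot_plate [([0.635, -0.071, 0.001], 0.82)]
side plate_edge [([0.603, -0.081, 0.005], 0.59)]
side stand [([0.669, -0.047, 0.0], 0.71), ([0.497, 0.278, 0.006], 0.65)]
side reagent_bottle [([0.482, -0.276, -0.002], 0.85)]
side beaker [([0.712, -0.302, -0.001], 0.61), ([0.359, -0.001, -0.007], 0.49)]
side burner [([0.711, 0.294, 0.002], 0.61), ([0.48, -0.272, -0.002], 0.57)]
side neck_root [([0.422, 0.119, 0.014], 0.87), ([0.541, 0.269, 0.066], 0.77)]
```

View pics/top.png

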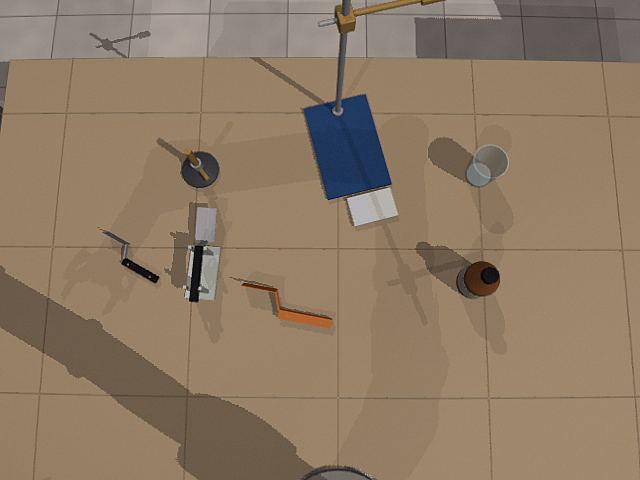

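View pics/side.png

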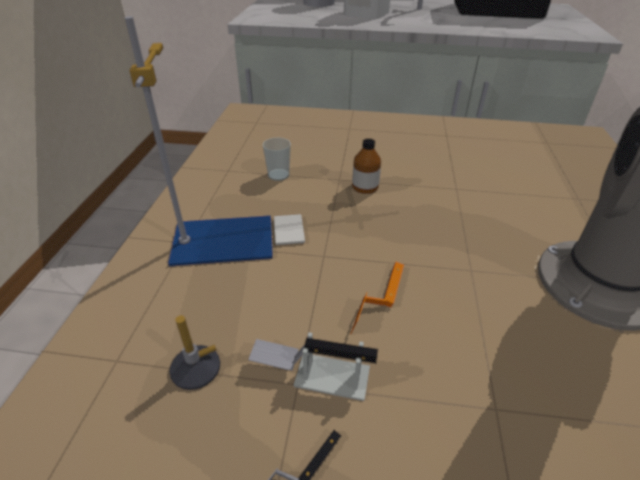

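The top view shows the lifter to use in its rest at (197,270), with its blade at (206,225). The look-alikes are the orange lifter at (290,310) and the small one at (130,265). The plate is at (372,207), against the blue base at (345,145), and both are yawed by about +0.25 rad. The side view agrees.

```bash
cat > m.py <<'E'
from h import *
def rect(P): 
    (c,s,a)=cv2.minAreaRect((P[:,:2]*1000).astype(np.float32)); return np.round(c,1),np.round(s,1),round(a,1)
for n in ['top','side']:
    p=bot.read_camera(n); full=np.ones((480,640),bool); W=world(p,full)
    img=p['img'].astype(int); v,u=np.nonzero(p['depth']>0); C=img[v,u]
    blue=(C[:,2]>C[:,0]+40)&(W[:,2]<.03)&(W[:,0]>.6)&(W[:,0]<.95)&(abs(W[:,1])<.2)
    print(n,'base',rect(W[blue]),np.median(W[blue,2]))
    d=np.hypot(W[:,0]-.635,W[:,1]+.073)<.08; pl=d&(C.min(1)>110)&(W[:,2]>.004)&(C.max(1)-C.min(1)<40)
    print('plate',rect(W[pl]),np.median(W[pl,2]))
    near=(abs(W[:,0]-.53)<.13)&(abs(W[:,1]-.275)<.05)
    h=near&(C.max(1)<60)&(W[:,2]>.055)&(W[:,2]<.1)
    print('handle',rect(W[h]),np.round(np.percentile(W[h,2],[5,50,95]),4), np.round(np.polyfit(W[h,0],W[h,1],1),4),np.round(np.polyfit(W[h,0],W[h,2],1),4))
    b=near&(W[:,0]>.565)&(W[:,2]>.008)&(W[:,2]<.05)
    B=W[b]; print('blade',b.sum(),rect(B)); 
    A=np.c_[B[:,0]-.59,B[:,1]-.27,np.ones(len(B))]; s,*_=np.linalg.lstsq(A,B[:,2],rcond=None); r=B[:,2]-A@s; print('plane',np.round(s,4),r.std())
    for x in np.arange(.56,.66,.01):
        k=b&(abs(W[:,0]-x)<.005); print(round(x,3),k.sum(),np.round(np.median(W[k],0),4) if k.any() else '')
E
python3 m.py
```

```text
top base (array([771.2, -18.3]), array([211.2, 139.7]), 14.5) 0.008267307612623176
plate (array([636.7, -70.2]), array([63.1, 94.2]), 14.6) 0.009848920068120437
handle (array([488.5, 280.3]), array([ 23.9, 112.8]), 86.5) [0.0698 0.0778 0.081 ] [-0.0533  0.3016] [-0.0001  0.0771]
blade 594 (array([595. , 271.1]), array([41.4, 61.9]), 86.6)
plane [ 0.1153 -0.0164  0.0315] 0.002090986220867778
0.56 0 
0.57 98 [0.5696 0.2715 0.0291]
0.58 98 [0.5796 0.2719 0.0299]
0.59 97 [0.5898 0.2704 0.0314]
0.6 96 [0.5996 0.2711 0.0328]
0.61 98 [0.61   0.2703 0.0337]
0.62 99 [0.6203 0.2694 0.0347]
0.63 8 [0.6261 0.2825 0.0358]
0.64 0 
0.65 0 
side base (array([770.5, -16.9]), array([206.5, 140.6]), 14.3) 0.007463417791008009
plate (array([636.3, -71. ]), array([61.8, 99.6]), 15.0) 0.009093243175914645
handle (array([486.6, 277.1]), array([ 15.3, 104.9]), 86.9) [0.0643 0.0767 0.0789] [-0.0514  0.3047] [-0.0022  0.0755]
blade 890 (array([596. , 269.9]), array([43.7, 62. ]), 88.8)
plane [ 0.1121 -0.0108  0.0306] 0.0010121586674396118
0.56 0 
0.57 146 [0.5701 0.2736 0.0283]
0.58 147 [0.58   0.2726 0.0295]
0.59 141 [0.5899 0.272  0.0307]
0.6 149 [0.6    0.2718 0.0318]
0.61 147 [0.61   0.2717 0.033 ]
0.62 140 [0.62   0.2695 0.0339]
0.63 20 [0.6254 0.2772 0.0344]
0.64 0 
0.65 0
```

```bash
cat > go.py <<'E'
import sys
from h import *
from scipy.spatial.transform import Rotation as R
def go(x,y,z,lyaw):
    """shift (tool axes) and spin taking TCP to x,y,z with lifter (tool -x) at yaw lyaw deg"""
    o=bot.get_obs(); q=o['tool_rot']; r=R.from_quat([q[1],q[2],q[3],q[0]]).as_matrix()
    d=r.T@(np.array([x,y,z])-o['eef_pos']); yaw=np.degrees(np.arctan2(-r[1,0],-r[0,0]))
    print('shift mm',np.round(d*1000,1),'spin',round(-((lyaw-yaw+180)%360-180),2),'| at',np.round(o['eef_pos'],4),'yaw',round(yaw,2),'tilt',np.round(r[2],4),'t',o['t'],'F',np.round(o['contact_force'],2))
if __name__=='__main__': go(*map(float,sys.argv[1:]))
E
python3 go.py .495 .277 .16 -3; python3 go.py .495 .277 .058 -3
```

```text
shift mm [-378.2 -252.3   79.3] spin -15.95 | at [0.2192 0.6384 0.2393] yaw -18.95 tilt [ 0.e+00  1.e-04 -1.e+00] t 1.1 F [-0.15 -0.33  0.53]
shift mm [-378.2 -252.3  181.3] spin -15.95 | at [0.2192 0.6384 0.2393] yaw -18.95 tilt [ 0.e+00  1.e-04 -1.e+00] t 1.1 F [-0.15 -0.33  0.53]
```

Emit:
send_rows --deltas "-0.038 -0.025 0.008 -3; -0.076 -0.05 0.016 -6; -0.114 -0.075 0.024 -9; -0.152 -0.1 0.032 -12; -0.19 -0.126 0.04 -15.95" --claw 1

```text
t: 1.6
eef_pos: [0.359, 0.4562, 0.1993]
tool_rot: [0.0, 0.025, 1.0, 0.0]
contact_force: [0.4, -0.1, -1.5]
gripper_width: 1.003
grasp_force: 0.0
```

```bash
python3 go.py .495 .277 .13 -3
```

```text
shift mm [-144.7 -172.2   69.2] spin 0.14 | at [0.359  0.4562 0.1993] yaw -2.86 tilt [-5.e-04  6.e-04 -1.e+00] t 1.6 F [ 0.43 -0.12 -1.46]
```

Emit:
send_rows --deltas "-0.029 -0.034 0.014 0; -0.058 -0.069 0.028 0; -0.087 -0.103 0.042 0; -0.116 -0.138 0.056 0; -0.145 -0.172 0.069 0"

```text
t: 2.1
eef_pos: [0.4948, 0.2766, 0.13]
tool_rot: [0.0, 0.026, 1.0, 0.0]
contact_force: [-0.3, 0.8, 0.1]
gripper_width: 0.999
grasp_force: 0.0
```

Emit:
send_rows --deltas "0 0 0 0; 0 0 0 0; 0 0 0 0"

```text
t: 2.4
eef_pos: [0.4933, 0.2796, 0.1306]
tool_rot: [0.0, 0.025, 1.0, 0.001]
contact_force: [-0.4, -0.5, 0.0]
gripper_width: 0.997
grasp_force: 0.0
```

```bash
python3 go.py .495 .277 .058 -3
python3 - <<'E'
from h import *
p=bot.read_camera('wrist');save(p,'w1')
for q in ['lifter','rest','neck_root']: print(q,[(np.round(r['xyz'],3).tolist(),round(r['confidence'],2)) for r in bot.landmark_of(p,q)][:3])
E
```

```text
shift mm [-1.8 -2.6 72.6] spin 0.09 | at [0.4933 0.2796 0.1306] yaw -2.91 tilt [-0.      0.0011 -1.    ] t 2.4 F [-0.43 -0.48  0.05]
lifter [([0.504, 0.409, 0.008], 0.97), ([0.495, 0.276, 0.066], 0.84)]
rest [([0.497, 0.276, -0.001], 0.65)]
neck_root [([0.422, 0.124, 0.011], 0.9), ([0.524, 0.44, 0.006], 0.89), ([0.544, 0.27, 0.064], 0.67)]
```

View pics/w1.png

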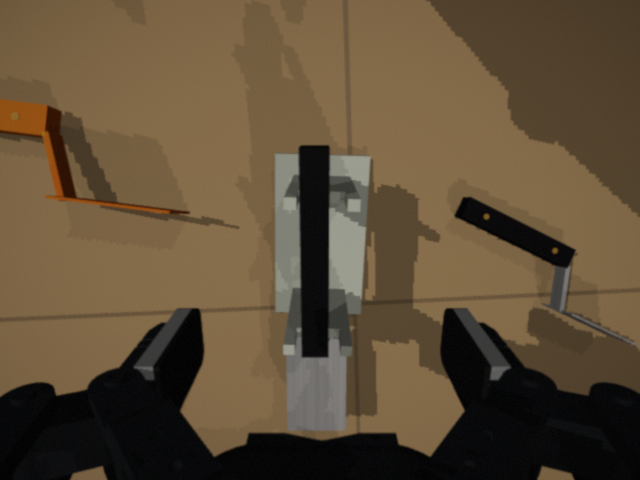

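The wrist view shows the handle along column 315, lying in both notches with the open jaws straddling it. I'll descend and grip.

Emit:
send_rows --deltas "-0.001 -0.001 0.03 0; -0.001 -0.001 0.06 0; -0.001 -0.001 0.072 0; -0.001 -0.001 0.072 0; -0.001 -0.001 0.072 0"

```text
t: 3.1
eef_pos: [0.4951, 0.2777, 0.059]
tool_rot: [0.0, 0.026, 1.0, 0.0]
contact_force: [0.1, 0.2, 0.3]
gripper_width: 1.003
grasp_force: 0.0
```

Emit:
send_rows --deltas "0 0 0 0; 0 0 0 0; 0 0 0 0; 0 0 0 0; 0 0 0 0" --claw 0 --force 20

```text
t: 3.6
eef_pos: [0.4948, 0.2771, 0.0586]
tool_rot: [0.0, 0.026, 1.0, 0.0]
contact_force: [-1.5, 0.6, 5.3]
gripper_width: 0.157
grasp_force: 23.5
```

Emit:
send_rows --deltas "0 0 0 0; 0 0 0 0; 0 0 0 0; 0 0 0 0; 0 0 0 0"

```text
t: 4.1
eef_pos: [0.4948, 0.2772, 0.0586]
tool_rot: [0.0, 0.026, 1.0, 0.0]
contact_force: [-1.0, -1.7, 6.2]
gripper_width: 0.161
grasp_force: 23.4
```

```bash
python3 go.py .495 .277 .1 -3
```

```text
shift mm [ -0.2  -0.2 -41.4] spin -0.01 | at [0.4948 0.2772 0.0586] yaw -3.01 tilt [-2.e-04  2.e-04 -1.e+00] t 4.1 F [-0.96 -1.66  6.24]
```

Emit:
send_rows --deltas "0 0 -0.015 0; 0 0 -0.03 0; 0 0 -0.045 0; 0 0 -0.06 0; 0 0 -0.06 0"

```text
t: 4.6
eef_pos: [0.4963, 0.2781, 0.1213]
tool_rot: [0.002, 0.026, 1.0, 0.002]
contact_force: [0.5, 0.4, -1.5]
gripper_width: 0.161
grasp_force: 22.6
```

```bash
python3 go.py .567 .220 .1 -50
```

```text
shift mm [-73.6 -54.4  21.4] spin 46.99 | at [0.4963 0.2781 0.1213] yaw -3.01 tilt [-0.004   0.0032 -1.    ] t 4.6 F [ 0.45  0.4  -1.47]
```

Emit:
send_rows --deltas "-0.012 -0.011 0 8; -0.024 -0.022 0 16; -0.036 -0.033 0 24; -0.048 -0.044 0 32; -0.06 -0.054 0 40"

```text
t: 5.1
eef_pos: [0.552, 0.2194, 0.1181]
tool_rot: [-0.0, 0.369, 0.929, -0.0]
contact_force: [0.7, -0.2, -1.1]
gripper_width: 0.164
grasp_force: 22.5
```

Emit:
send_rows --deltas "0 0 0 7; 0 0 0 7; 0 0 0 7; 0 0 0 7"

```text
t: 5.5
eef_pos: [0.5514, 0.2205, 0.1182]
tool_rot: [-0.0, 0.421, 0.907, 0.0]
contact_force: [-0.8, 0.1, -2.4]
gripper_width: 0.158
grasp_force: 22.5
```

```bash
python3 go.py .567 .220 .082 -50
```

```text
shift mm [-10.5  11.6  36.2] spin 0.19 | at [0.5514 0.2205 0.1182] yaw -49.81 tilt [ 4.e-04 -1.e-04 -1.e+00] t 5.5 F [-0.8   0.13 -2.41]
```

Emit:
send_rows --deltas "-0.0105 0.0115 0.015 0; -0.0105 0.0115 0.03 0; -0.0105 0.0115 0.038 0; -0.0105 0.0115 0.038 0"

```text
t: 5.9
eef_pos: [0.5655, 0.219, 0.0785]
tool_rot: [-0.001, 0.422, 0.906, -0.001]
contact_force: [-0.4, -0.6, -1.1]
gripper_width: 0.159
grasp_force: 22.5
```

Emit:
send_rows --deltas "0 0 0.002 0; 0 0 0.004 0; 0 0 0.006 0; 0 0 0.007 0; 0 0 0.007 0"

```text
t: 6.4
eef_pos: [0.5678, 0.2194, 0.0738]
tool_rot: [0.0, 0.423, 0.906, 0.0]
contact_force: [-0.1, -1.7, 4.3]
gripper_width: 0.165
grasp_force: 23.3
```

Emit:
send_rows --deltas "0 0 0.001 0; 0 0 0.002 0; 0 0 0.003 0; 0 0 0.004 0; 0 0 0.004 0"

```text
t: 6.9
eef_pos: [0.5679, 0.2191, 0.0693]
tool_rot: [0.0, 0.423, 0.906, 0.0]
contact_force: [2.6, -1.8, 2.9]
gripper_width: 0.16
grasp_force: 23.6
```

```bash
cat > tilt.py <<'E'
from h import *
def tilt(name,show=None):
    """lifter in the gripper: handle & blade points in lifter-yaw frame at TCP: along, lateral, z"""
    from scipy.spatial.transform import Rotation as R
    o=bot.get_obs();q=o['tool_rot'];r=R.from_quat([q[1],q[2],q[3],q[0]]).as_matrix();t=np.array(o['eef_pos'])
    p=bot.read_camera(name); W=world(p,np.ones((480,640),bool)); 
    a=np.array([-r[0,0],-r[1,0],0]);a/=np.linalg.norm(a); l=np.array([-a[1],a[0],0]); D=W-t
    al,la,z=D@a,D@l,W[:,2]
    b=(al>.062)&(al<.145)&(abs(la)<.024)&(abs(D[:,2]+.035)<.03)&(z>.004 if t[2]<.05 else z>.012)
    if b.sum()>50:
        A=np.c_[al[b]-.12,la[b],np.ones(b.sum())]; k=np.ones(b.sum(),bool)
        for _ in range(4):
            s,*_=np.linalg.lstsq(A[k],z[b][k],rcond=None); e=z[b]-A@s; k=abs(e)<.003
        print(name,'n',k.sum(),'blade slope',s[0].round(4),'lat',s[1].round(4),'top at .12:',s[2].round(4),'along',np.percentile(al[b][k],[1,99]).round(4),'lat rng',np.percentile(la[b][k],[2,98]).round(4),'tcpz',t[2].round(4),'sd',e[k].std().round(4))
    if show: save(p,show)
if __name__=='__main__':
    for n in ['top','side']: tilt(n)
E
python3 tilt.py
```

```text
top n 502 blade slope -0.0252 lat -0.0136 top at .12: 0.0288 along [0.0627 0.1239] lat rng [-0.0196  0.0191] tcpz 0.0693 sd 0.0015
side n 73 blade slope -0.0173 lat 0.0045 top at .12: 0.0286 along [0.0631 0.1135] lat rng [-0.0159  0.0185] tcpz 0.0693 sd 0.0011
```

Emit:
send_rows --deltas "0 0 0.001 0; 0 0 0.0015 0; 0 0 0.0015 0"

```text
t: 7.3
eef_pos: [0.5677, 0.2192, 0.0678]
tool_rot: [0.0, 0.423, 0.906, 0.0]
contact_force: [2.8, -2.7, 3.8]
gripper_width: 0.162
grasp_force: 23.7
```

Emit:
send_rows --deltas "0 0 0 0; 0 0 -0.01 0; 0 0 -0.03 0; 0 0 -0.05 0; 0 0 -0.05 0" --claw 0 --force 70

```text
t: 7.8
eef_pos: [0.5678, 0.2209, 0.12]
tool_rot: [0.0, 0.422, 0.907, 0.002]
contact_force: [0.5, 0.5, -1.2]
gripper_width: 0.146
grasp_force: 71.1
```

```bash
python3 tilt.py
python3 - <<'E'
from h import *
p=bot.read_camera('top')
print([(q,np.round(bot.landmark_of(p,q)[0]['xyz'],3)) for q in ['plate_edge','spot_plate','stand']])
E
python3 go.py .44 -.05 .118 15
```

```text
top n 539 blade slope -0.0427 lat -0.0059 top at .12: 0.0769 along [0.0628 0.1227] lat rng [-0.0196  0.0189] tcpz 0.12 sd 0.0014
side n 146 blade slope -0.0437 lat 0.0018 top at .12: 0.0745 along [0.0628 0.1231] lat rng [-0.0205  0.0187] tcpz 0.1186 sd 0.0008
[('plate_edge', array([ 0.603, -0.077,  0.004])), ('spot_plate', array([ 0.642, -0.074, -0.   ])), ('stand', array([ 0.361,  0.   , -0.001]))]
shift mm [-125.  -270.    -0.9] spin -64.98 | at [0.5664 0.2193 0.1166] yaw -49.98 tilt [ 7.0e-04 -2.3e-03 -1.0e+00] t 8.1 F [-0.34  1.04 -1.79]
```

```bash
python3 go.py .4624 -.1162 .09 14.7
```

```text
shift mm [-190.1 -295.3   27.1] spin -64.68 | at [0.5664 0.2193 0.1166] yaw -49.98 tilt [ 7.0e-04 -2.3e-03 -1.0e+00] t 8.1 F [-0.34  1.04 -1.79]
```

Emit:
send_rows --deltas "-0.019 -0.03 0 -6.5; -0.038 -0.06 0 -13; -0.057 -0.089 0 -19.5; -0.076 -0.118 0 -26; -0.095 -0.148 0 -32.5"

```text
t: 8.6
eef_pos: [0.5141, 0.0502, 0.1172]
tool_rot: [-0.001, 0.15, 0.989, -0.0]
contact_force: [0.1, -0.2, -0.3]
gripper_width: 0.15
grasp_force: 71.1
```

```bash
python3 go.py .4624 -.1162 .09 14.7
```

```text
shift mm [ 1.000e-01 -1.742e+02  2.730e+01] spin -31.92 | at [0.5141 0.0502 0.1172] yaw -17.22 tilt [ 1.e-03 -6.e-04 -1.e+00] t 8.6 F [ 0.1  -0.18 -0.31]
```

Emit:
send_rows --deltas "0 -0.035 0 -6.4; 0 -0.07 0.005 -12.8; 0 -0.105 0.01 -19.2; 0 -0.14 0.02 -25.6; 0 -0.174 0.027 -31.9"

```text
t: 9.1
eef_pos: [0.4616, -0.1157, 0.0899]
tool_rot: [-0.001, -0.128, 0.992, 0.0]
contact_force: [0.3, 0.8, -1.7]
gripper_width: 0.151
grasp_force: 71.1
```

Emit:
send_rows --deltas "0 0 0 0; 0 0 0 0; 0 0 0 0"

```text
t: 9.4
eef_pos: [0.4631, -0.1135, 0.0907]
tool_rot: [0.0, -0.125, 0.992, 0.0]
contact_force: [0.1, 0.4, -0.9]
gripper_width: 0.15
grasp_force: 71.0
```

```bash
python3 tilt.py; python3 go.py .4624 -.1162 .0495 14.7
```

```text
top n 554 blade slope -0.0529 lat 0.016 top at .12: 0.0474 along [0.0626 0.1246] lat rng [-0.0172  0.0212] tcpz 0.0907 sd 0.0015
side n 335 blade slope -0.0447 lat 0.0078 top at .12: 0.0471 along [0.0623 0.1237] lat rng [-0.0192  0.0208] tcpz 0.0908 sd 0.0009
shift mm [ 1.7 -2.8 41.3] spin -0.2 | at [ 0.4633 -0.1131  0.0908] yaw 14.5 tilt [-4.e-04  3.e-04 -1.e+00] t 9.5 F [ 0.39 -0.24 -0.73]
```

Emit:
send_rows --deltas "0.0017 -0.0028 0.015 0; 0.0017 -0.0028 0.03 0; 0.0017 -0.0028 0.038 0; 0.0017 -0.0028 0.041 0; 0.0017 -0.0028 0.041 0"

```text
t: 10.0
eef_pos: [0.4619, -0.1171, 0.0497]
tool_rot: [-0.0, -0.126, 0.992, 0.0]
contact_force: [0.6, 0.2, -0.8]
gripper_width: 0.148
grasp_force: 71.0
```

```bash
cat > chk.py <<'E'
from h import *
from tilt import tilt
f=[];z=[]
for n in ['top','side','side']:
    tilt(n); o=bot.get_obs(); f.append(o['contact_force']); z.append(o['eef_pos'])
print('F',np.mean(f,0).round(2),'tcp',np.mean(z,0).round(4))
E
python3 chk.py; python3 go.py .4624 -.1162 .047 14.7
python3 - <<'E'
from h import *
p=bot.read_camera('side'); c=p['img'][170:320,200:400,::-1]; cv2.imwrite('pics/s2.png',cv2.resize(c,None,fx=4,fy=4,interpolation=cv2.INTER_CUBIC))
E
```

```text
top n 499 blade slope -0.0489 lat 0.0363 top at .12: 0.0065 along [0.0629 0.1334] lat rng [-0.0177  0.0215] tcpz 0.0497 sd 0.0015
F [ 0.38  0.12 -1.65] tcp [ 0.4622 -0.1174  0.0502]
shift mm [-0.4  1.2  3.3] spin -0.29 | at [ 0.4623 -0.1175  0.0503] yaw 14.41 tilt [-9.e-04 -3.e-04 -1.e+00] t 10.15 F [-0.03  0.66 -1.61]
```

View pics/s2.png

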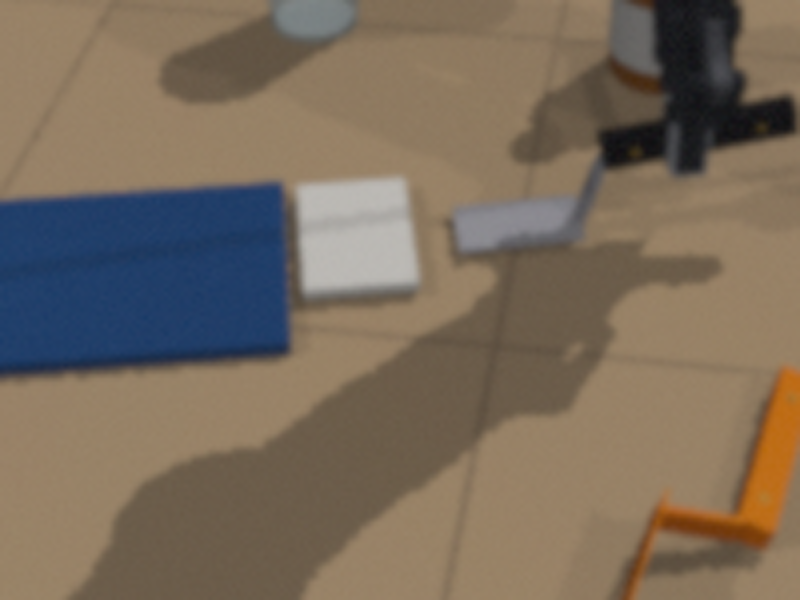

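The side crop shows the blade tip at (457,230), just above the bench and square to the plate's free edge at (412,235), about 20 mm away. I'll feel for the bench in small steps.

Emit:
send_rows --deltas "0 0.001 0.001 0; 0 0.001 0.002 0; 0 0.001 0.002 0; 0 0.001 0.0025 0; 0 0.001 0.0025 0"

```text
t: 10.7
eef_pos: [0.4615, -0.1166, 0.0473]
tool_rot: [-0.0, -0.125, 0.992, 0.0]
contact_force: [-0.7, 0.2, -1.7]
gripper_width: 0.151
grasp_force: 71.0
```

```bash
sed -i "s/(z>.004 if t\[2\]<.05 else z>.012)/(z>.003 if t[2]<.055 else z>.012)/" tilt.py; python3 chk.py
```

```text
top n 492 blade slope -0.0302 lat 0.004 top at .12: 0.0048 along [0.0629 0.1403] lat rng [-0.0187  0.0216] tcpz 0.0473 sd 0.0014
side n 280 blade slope -0.0302 lat 0.0107 top at .12: 0.004 along [0.0629 0.1225] lat rng [-0.0189  0.0206] tcpz 0.0473 sd 0.0009
side n 284 blade slope -0.0357 lat 0.0049 top at .12: 0.004 along [0.0629 0.1232] lat rng [-0.0189  0.0206] tcpz 0.0473 sd 0.001
F [ 0.32 -0.15 -1.15] tcp [ 0.4615 -0.1166  0.0473]
```

Emit:
send_rows --deltas "0 0 0.0005 0; 0 0 0.0005 0; 0 0 0.001 0; 0 0 0.001 0; 0 0 0.001 0"

```text
t: 11.35
eef_pos: [0.4615, -0.1166, 0.0463]
tool_rot: [-0.0, -0.125, 0.992, 0.0]
contact_force: [-0.3, -0.1, -0.7]
gripper_width: 0.147
grasp_force: 71.0
```

```bash
python3 chk.py | grep -v top
```

```text
F [ 0.28  0.26 -1.16] tcp [ 0.4615 -0.1166  0.0463]
```

Emit:
send_rows --deltas "0 0 0.0005 0; 0 0 0.0005 0; 0 0 0.0005 0"

```text
t: 11.8
eef_pos: [0.4615, -0.1166, 0.0458]
tool_rot: [-0.0, -0.125, 0.992, 0.0]
contact_force: [0.3, -0.2, -0.7]
gripper_width: 0.147
grasp_force: 71.0
```

```bash
python3 chk.py | grep -v top
```

```text
F [ 0.06 -0.2  -1.47] tcp [ 0.4615 -0.1166  0.0458]
```

Emit:
send_rows --deltas "0 0 0.0004 0; 0 0 0.0004 0; 0 0 0.0004 0"

```text
t: 12.25
eef_pos: [0.4615, -0.1166, 0.0454]
tool_rot: [-0.0, -0.125, 0.992, 0.0]
contact_force: [0.5, -0.4, -1.2]
gripper_width: 0.152
grasp_force: 71.0
```

```bash
python3 chk.py | grep -v top
```

```text
F [ 0.5  -0.16 -1.37] tcp [ 0.4615 -0.1166  0.0454]
```

Emit:
send_rows --deltas "0 0 0.0004 0; 0 0 0.0004 0; 0 0 0.0004 0"

```text
t: 12.7
eef_pos: [0.4616, -0.1166, 0.045]
tool_rot: [0.0, -0.125, 0.992, -0.0]
contact_force: [-0.5, -0.8, -1.1]
gripper_width: 0.147
grasp_force: 71.0
```

```bash
python3 chk.py | grep -v top
```

```text
F [ 0.44 -0.66 -0.68] tcp [ 0.4616 -0.1166  0.045 ]
```

Emit:
send_rows --deltas "-0.004 0 -0.0003 -0.2; -0.009 0 -0.0003 -0.3; -0.014 0 -0.0003 -0.3; -0.018 0 -0.0003 -0.3; -0.02 0 -0.0003 -0.3"

```text
t: 13.35
eef_pos: [0.4816, -0.1114, 0.0453]
tool_rot: [0.0, -0.128, 0.992, 0.0]
contact_force: [0.2, -0.1, -1.4]
gripper_width: 0.15
grasp_force: 71.1
```

Emit:
send_rows --deltas "-0.002 0 0 0; -0.004 0 0 0; -0.006 0 0 0; -0.008 0 0 0; -0.009 0 0 0"

```text
t: 13.85
eef_pos: [0.4898, -0.1093, 0.0453]
tool_rot: [0.0, -0.128, 0.992, 0.0]
contact_force: [-0.7, -0.1, -0.2]
gripper_width: 0.15
grasp_force: 71.1
```

```bash
cat > pl.py <<'E'
from h import *
def plate(n='top'):
    p=bot.read_camera(n);W=world(p,np.ones((480,640),bool)); v,u=np.nonzero(p['depth']>0);C=p['img'][v,u].astype(int)
    k=(np.hypot(W[:,0]-.64,W[:,1]+.07)<.09)&(C.min(1)>130)&(W[:,2]>.006)&(C.max(1)-C.min(1)<40)&(W[:,2]<.02)
    print(n,cv2.minAreaRect((W[k,:2]*1000).astype(np.float32)),np.median(W[k,2]).round(4)); return p
if __name__=='__main__':
    plate();p=plate('side')
    o=bot.get_obs();print(o['t'],np.round(o['eef_pos'],4),np.round(o['contact_force'],2))
    c=p['img'][170:320,200:400,::-1]; cv2.imwrite('pics/s3.png',cv2.resize(c,None,fx=4,fy=4,interpolation=cv2.INTER_CUBIC))
E
python3 pl.py
```

```text
top ((610.0944213867188, -77.01604461669922), (117.38569641113281, 94.50948333740234), 14.63909912109375) 0.0099
side ((616.8634643554688, -76.95238494873047), (102.26142883300781, 98.35916137695312), 14.929153442382812) 0.0092
13.95 [ 0.4898 -0.1093  0.0453] [-0.11  0.16 -0.53]
```

View pics/s3.png

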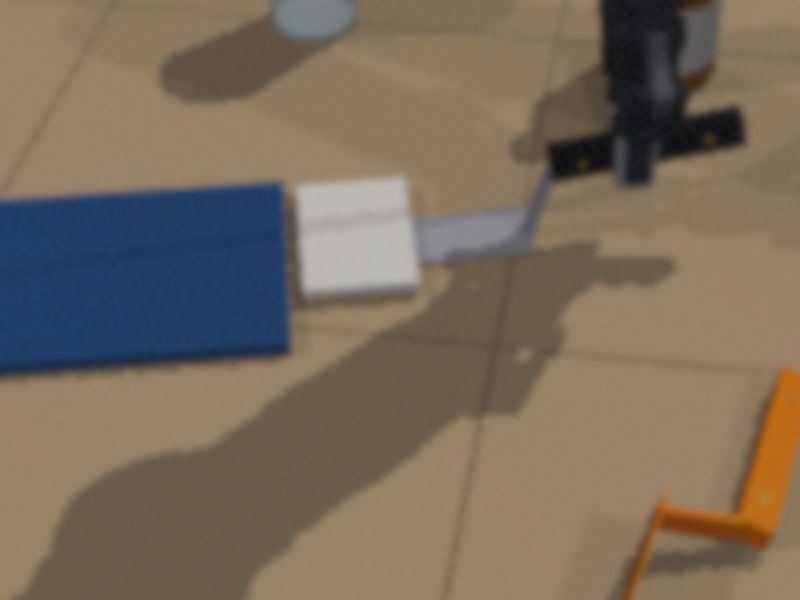

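The blade now runs under the plate's edge at (417,240) and the plate has not moved. I'll push it gently until it meets the base.

Emit:
send_rows --deltas "-0.001 0 0 0; -0.002 0 0 0; -0.003 0 0 0; -0.004 0 0 0; -0.005 0 0 0"

```text
t: 14.45
eef_pos: [0.4943, -0.1081, 0.0452]
tool_rot: [-0.0, -0.128, 0.992, 0.0]
contact_force: [0.2, 0.1, -0.1]
gripper_width: 0.149
grasp_force: 71.1
```

```bash
cat > gap.py <<'E'
from h import *
# along/lateral extents of the plate's top in the stand frame (yaw 14.6, origin .6694,-.0440)
a=np.array([np.cos(.2548),np.sin(.2548)]);l=np.array([-a[1],a[0]])
for n in ['top','side']:
    p=bot.read_camera(n);W=world(p,np.ones((480,640),bool)); v,u=np.nonzero(p['depth']>0);C=p['img'][v,u].astype(int)
    D=W[:,:2]-[.6694,-.0440];A,L=D@a,D@l
    k=(A>-.1)&(A<.1)&(abs(L+.0174)<.06)&(C.min(1)>120)&(W[:,2]>.0065)&(W[:,2]<.02)&(C.max(1)-C.min(1)<40)&(abs(L+.0174)>.028)
    print(n,'along',np.percentile(A[k],[2,98]).round(4),'z',np.median(W[k,2]).round(4))
o=bot.get_obs();print(o['t'],np.round(o['eef_pos'],4),np.round(o['contact_force'],2))
E
python3 gap.py
```

```text
top along [-0.0665 -0.0069] z 0.0101
side along [-0.0671 -0.008 ] z 0.0091
14.55 [ 0.4945 -0.1081  0.0453] [-0.52 -1.2  -1.13]
```

Emit:
send_rows --deltas "-0.001 0 0 0; -0.002 0 0 0; -0.003 0 0 0; -0.004 0 0 0; -0.005 0 0 0"

```text
t: 15.05
eef_pos: [0.4994, -0.1068, 0.0453]
tool_rot: [0.0, -0.128, 0.992, 0.0]
contact_force: [-0.9, 0.4, -0.7]
gripper_width: 0.149
grasp_force: 71.1
```

```bash
python3 gap.py
```

```text
top along [-0.0611 -0.0019] z 0.01
side along [-0.0613 -0.0015] z 0.0091
15.15 [ 0.4995 -0.1067  0.0453] [-0.13  0.54 -1.39]
```

Emit:
send_rows --deltas "0.001 0 -0.001 0; 0.0015 0 -0.003 0; 0.0015 0 -0.006 0; 0.0015 0 -0.009 0; 0.0015 0 -0.012 0"

```text
t: 15.65
eef_pos: [0.4979, -0.1072, 0.0577]
tool_rot: [0.0, -0.128, 0.992, -0.0]
contact_force: [-0.0, -0.4, -3.0]
gripper_width: 0.153
grasp_force: 71.1
```

```bash
cat > t2.py <<'E'
from h import *
# plate tilt profile: side view white points near plate, height vs along
a=np.array([np.cos(.2548),np.sin(.2548)]);l=np.array([-a[1],a[0]])
for n in ['top','side']:
    p=bot.read_camera(n);W=world(p,np.ones((480,640),bool)); v,u=np.nonzero(p['depth']>0);C=p['img'][v,u].astype(int)
    D=W[:,:2]-[.6694,-.0440];A,L=D@a,D@l
    k=(A>-.075)&(A<.1)&(abs(L+.0174)<.05)&(C.min(1)>110)&(W[:,2]>.0065)&(W[:,2]<.1)&(C.max(1)-C.min(1)<45)&(abs(L+.0174)>.025)
    print(n,k.sum(),'along',np.percentile(A[k],[2,98]).round(4),'z',np.percentile(W[k,2],[2,98]).round(4),'slope',np.degrees(np.arctan(-np.polyfit(A[k],W[k,2],1)[0])).round(1))
o=bot.get_obs();print(o['t'],np.round(o['eef_pos'],4),np.round(o['contact_force'],2)); t=np.array(o['eef_pos'])
print('tip a,z rel',((t[:2]-[.6694,-.0440])@a+.124).round(4),(t[2]-.0437).round(4))
save(p,'s_%d'%(o['t']*100)); 
c=p['img'][130:280,200:400,::-1]; cv2.imwrite('pics/c_%d.png'%(o['t']*100),cv2.resize(c,None,fx=4,fy=4,interpolation=cv2.INTER_CUBIC))
E
python3 t2.py
```

```text
top 580 along [-0.0606 -0.0012] z [0.0076 0.0223] slope 11.1
side 369 along [-0.0603 -0.0015] z [0.0074 0.0215] slope 12.1
15.75 [ 0.4981 -0.1073  0.0578] [-0.37 -0.07 -1.96]
tip a,z rel -0.0577 0.0141
```

Emit:
send_rows --deltas "-0.0003 0 -0.003 0; -0.001 0 -0.006 0; -0.002 0 -0.0085 0; -0.003 0 -0.011 0; -0.0043 0 -0.0135 0"

```text
t: 16.25
eef_pos: [0.502, -0.1061, 0.071]
tool_rot: [-0.0, -0.128, 0.992, 0.0]
contact_force: [-0.9, -0.8, -1.6]
gripper_width: 0.15
grasp_force: 71.1
```

Emit:
send_rows --deltas "-0.001 0 -0.002 0; -0.002 0 -0.004 0; -0.003 0 -0.006 0; -0.0042 0 -0.008 0; -0.0044 0 -0.0088 0"

```text
t: 16.75
eef_pos: [0.5066, -0.1049, 0.0798]
tool_rot: [0.0, -0.128, 0.992, -0.0]
contact_force: [0.2, -0.7, -1.6]
gripper_width: 0.15
grasp_force: 71.1
```

```bash
python3 t2.py
```

```text
top 398 along [-0.0507 -0.0031] z [0.0075 0.045 ] slope 37.3
side 309 along [-0.0514 -0.0037] z [0.0076 0.0428] slope 37.5
16.85 [ 0.5064 -0.105   0.0797] [-0.62 -0.51 -1.44]
tip a,z rel -0.0491 0.036
```

Emit:
send_rows --deltas "-0.002 0 -0.0025 0; -0.004 0 -0.005 0; -0.006 0 -0.007 0; -0.0085 0 -0.009 0; -0.011 0 -0.011 0"

```text
t: 17.35
eef_pos: [0.5172, -0.1022, 0.0908]
tool_rot: [0.0, -0.128, 0.992, -0.0]
contact_force: [-0.7, 0.3, -1.2]
gripper_width: 0.148
grasp_force: 71.1
```

Emit:
send_rows --deltas "-0.0025 0 -0.0018 0; -0.005 0 -0.0033 0; -0.008 0 -0.0047 0; -0.011 0 -0.006 0; -0.011 0 -0.006 0"

```text
t: 17.85
eef_pos: [0.5283, -0.0992, 0.0968]
tool_rot: [0.0, -0.128, 0.992, -0.0]
contact_force: [0.3, 0.4, -2.1]
gripper_width: 0.149
grasp_force: 71.1
```

```bash
python3 t2.py
```

```text
top 61 along [-0.0279 -0.0073] z [0.0224 0.0642] slope 54.9
side 99 along [-0.0284 -0.0058] z [0.0136 0.0603] slope 66.1
17.95 [ 0.5275 -0.0994  0.0965] [ 0.7   0.01 -2.08]
tip a,z rel -0.0272 0.0528
```

Emit:
send_rows --deltas "-0.003 0 -0.001 0; -0.006 0 -0.002 0; -0.009 0 -0.0027 0; -0.012 0 -0.003 0; -0.015 0 -0.0033 0"

```text
t: 18.45
eef_pos: [0.5424, -0.0955, 0.0999]
tool_rot: [0.0, -0.128, 0.992, -0.0]
contact_force: [0.0, -0.3, -0.8]
gripper_width: 0.15
grasp_force: 71.1
```

Emit:
send_rows --deltas "-0.003 0 0 0; -0.006 0 0 0; -0.009 0 0 0; -0.011 0 0 0; -0.011 0 0 0"

```text
t: 18.95
eef_pos: [0.5532, -0.0927, 0.1]
tool_rot: [0.0, -0.128, 0.992, -0.0]
contact_force: [-0.1, 0.3, 0.9]
gripper_width: 0.145
grasp_force: 71.3
```

```bash
python3 t2.py
```

```text
top 97 along [-0.0089  0.0074] z [0.01   0.0653] slope -70.2
side 106 along [-0.0078  0.01  ] z [0.0074 0.0628] slope -43.8
19.05 [ 0.5528 -0.0928  0.1   ] [0.61 0.9  0.26]
tip a,z rel -0.0011 0.0563
```

Emit:
send_rows --deltas "0 0 -0.001 0; 0 0 -0.002 0; -0.003 0 -0.002 0; -0.006 0 -0.002 0; -0.009 0 -0.001 0"

```text
t: 19.55
eef_pos: [0.5617, -0.0904, 0.1009]
tool_rot: [0.0, -0.128, 0.992, 0.0]
contact_force: [0.2, -0.2, -1.2]
gripper_width: 0.148
grasp_force: 71.2
```

```bash
python3 t2.py
```

```text
top 109 along [-0.008   0.0166] z [0.0131 0.0624] slope -62.1
side 135 along [-0.0067  0.0221] z [0.0126 0.0588] slope -57.9
19.65 [ 0.5618 -0.0902  0.1007] [-0.38  0.28 -1.31]
tip a,z rel 0.0083 0.057
```

```bash
ls -t pics | head -1; cp pics/$(ls -t pics | head -1) pics/now.png; python3 t2.py
```

```text
c_1964.png
top 237 along [-0.0097  0.0343] z [0.0076 0.0501] slope -42.4
side 289 along [-0.0145  0.0455] z [0.01   0.0186] slope 0.5
19.75 [ 0.5613 -0.0904  0.1007] [-0.03 -0.15 -2.31]
tip a,z rel 0.0077 0.057
```

View pics/now.png

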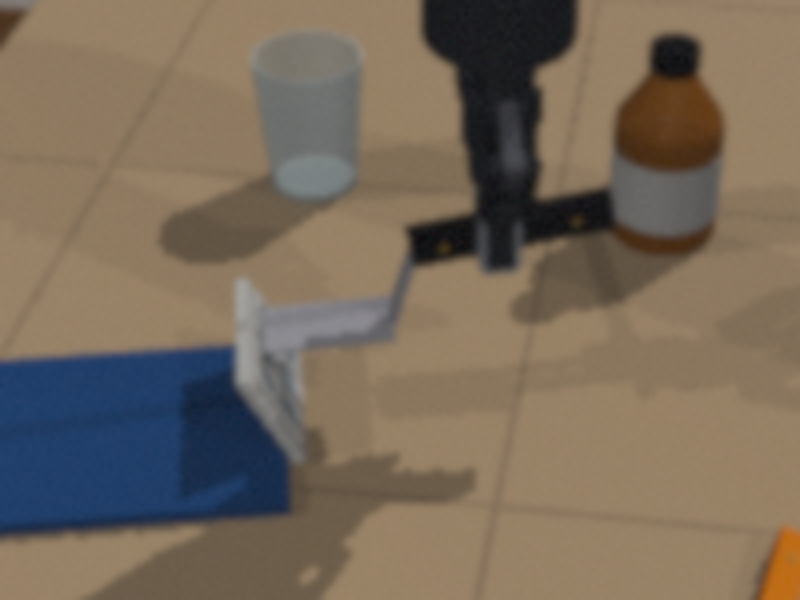

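The last picture shows the plate, at (265,370), tipping past vertical onto the base. Since then it has landed. I'll check where it lies.

Emit:
send_rows --deltas "0.01 0 -0.005 0; 0.03 0 -0.005 0; 0.05 0 -0.005 0; 0.06 0 -0.005 0; 0.06 0 -0.005 0"

```text
t: 20.25
eef_pos: [0.5017, -0.1065, 0.1061]
tool_rot: [-0.0, -0.127, 0.992, 0.0]
contact_force: [1.0, -0.0, -1.4]
gripper_width: 0.153
grasp_force: 71.1
```

```bash
python3 t2.py; python3 tilt.py
```

```text
top 599 along [-0.0148  0.0456] z [0.0094 0.0208] slope -0.5
side 394 along [-0.0148  0.045 ] z [0.0104 0.0189] slope 0.3
20.35 [ 0.5041 -0.1057  0.1063] [ 0.34 -0.03 -1.65]
tip a,z rel -0.0515 0.0626
top n 538 blade slope -0.0427 lat 0.0008 top at .12: 0.0635 along [0.0628 0.1247] lat rng [-0.0169  0.0215] tcpz 0.1063 sd 0.0015
side n 337 blade slope -0.0417 lat 0.0035 top at .12: 0.0627 along [0.063  0.1236] lat rng [-0.0197  0.0216] tcpz 0.1063 sd 0.0009
```

Emit:
send_rows --deltas "0 0 0.015 0; 0 0 0.03 0; 0 0 0.045 0; -0.005 0 0.0508 0; -0.01 0 0.0508 0"

```text
t: 20.95
eef_pos: [0.5134, -0.1028, 0.0544]
tool_rot: [-0.001, -0.128, 0.992, 0.0]
contact_force: [-0.9, -0.0, -0.8]
gripper_width: 0.151
grasp_force: 71.1
```

Emit:
send_rows --deltas "-0.005 0 0 0; -0.011 0 0 0; -0.016 0 0 0; -0.02 0 0 0; -0.024 0 0 0"

```text
t: 21.45
eef_pos: [0.5367, -0.097, 0.0553]
tool_rot: [0.0, -0.128, 0.992, -0.0]
contact_force: [0.1, 1.1, -1.4]
gripper_width: 0.152
grasp_force: 71.1
```

```bash
python3 t2.py
```

```text
top 539 along [-0.0146  0.0455] z [0.0098 0.0208] slope 0.3
side 394 along [-0.0146  0.0453] z [0.0101 0.0187] slope 0.5
21.55 [ 0.5369 -0.0969  0.0553] [-0.37 -0.44 -1.77]
tip a,z rel -0.0175 0.0116
```

Touching distance. Next is a gentle push of about 17 mm.

Emit:
send_rows --deltas "-0.002 0 0 0; -0.004 0 0 0; -0.006 0 0 0; -0.008 0 0 0; -0.01 0 0 0"

```text
t: 22.05
eef_pos: [0.546, -0.0946, 0.0551]
tool_rot: [-0.0, -0.128, 0.992, 0.0]
contact_force: [-0.1, 0.9, -0.5]
gripper_width: 0.149
grasp_force: 71.2
```

Emit:
send_rows --deltas "-0.002 0 0 0; -0.004 0 0 0; -0.006 0 0 0; -0.008 0 0 0; -0.008 0 0 0"

```text
t: 22.55
eef_pos: [0.5541, -0.0924, 0.0551]
tool_rot: [0.0, -0.128, 0.992, 0.0]
contact_force: [0.4, -0.5, -0.4]
gripper_width: 0.148
grasp_force: 71.1
```

```bash
python3 t2.py
```

```text
top 500 along [0.0021 0.0619] z [0.01   0.0206] slope 0.3
side 396 along [0.0007 0.0617] z [0.0089 0.0182] slope 0.3
22.65 [ 0.5538 -0.0925  0.0551] [ 0.65 -1.08 -1.96]
tip a,z rel -0.0001 0.0114
```

Emit:
send_rows --deltas "0.01 0 0 0; 0.03 0 -0.005 0; 0.05 0 -0.03 0; 0.06 0 -0.06 0; 0.06 0 -0.075 0"

```text
t: 23.15
eef_pos: [0.4937, -0.109, 0.1318]
tool_rot: [0.0, -0.127, 0.992, -0.0]
contact_force: [1.4, -0.7, -1.1]
gripper_width: 0.156
grasp_force: 71.1
```

```bash
python3 go.py .4948 .2772 .13 -3
```

```text
shift mm [-98.3 373.4   1.6] spin 17.58 | at [ 0.4937 -0.109   0.1318] yaw 14.58 tilt [-2.e-04 -4.e-04 -1.e+00] t 23.15 F [ 1.44 -0.69 -1.14]
```

Emit:
send_rows --deltas "-0.01 0.037 0 2; -0.02 0.075 0 4; -0.03 0.112 0 6; -0.04 0.15 0 8; -0.05 0.187 0 10"

```text
t: 23.65
eef_pos: [0.4956, 0.0868, 0.1301]
tool_rot: [-0.0, -0.04, 0.999, -0.0]
contact_force: [0.6, -1.1, -0.8]
gripper_width: 0.151
grasp_force: 71.1
```

```bash
python3 go.py .4948 .2772 .13 -3
```

```text
shift mm [-1.440e+01  1.899e+02  1.000e-01] spin 7.58 | at [0.4956 0.0868 0.1301] yaw 4.58 tilt [ 1.e-04 -0.e+00 -1.e+00] t 23.65 F [ 0.64 -1.08 -0.8 ]
```

Emit:
send_rows --deltas "-0.003 0.038 0 1.5; -0.006 0.076 0 3; -0.009 0.114 0 4.5; -0.012 0.152 0 6; -0.0144 0.19 0 7.6"

```text
t: 24.15
eef_pos: [0.4947, 0.277, 0.1301]
tool_rot: [-0.0, 0.026, 1.0, -0.0]
contact_force: [0.2, -0.5, -0.4]
gripper_width: 0.15
grasp_force: 71.1
```

Emit:
send_rows --deltas "0 0 0 0; 0 0 0 0; 0 0 0 0"

```text
t: 24.45
eef_pos: [0.4951, 0.2745, 0.1299]
tool_rot: [-0.0, 0.026, 1.0, -0.001]
contact_force: [-0.3, -0.1, -1.0]
gripper_width: 0.147
grasp_force: 71.1
```

```bash
python3 go.py .4948 .2772 .066 -3; python3 tilt.py
```

```text
shift mm [ 0.5  2.8 63.9] spin 0.02 | at [0.4951 0.2745 0.1299] yaw -2.98 tilt [ 5.0e-04 -1.3e-03 -1.0e+00] t 24.45 F [-0.29 -0.08 -1.02]
top n 573 blade slope -0.0473 lat -0.0027 top at .12: 0.0865 along [0.0631 0.1238] lat rng [-0.0193  0.0196] tcpz 0.1299 sd 0.0015
side n 927 blade slope -0.0457 lat 0.0004 top at .12: 0.0859 along [0.0627 0.1237] lat rng [-0.0194  0.0198] tcpz 0.1299 sd 0.0009
```

Emit:
send_rows --deltas "0 0.001 0.015 0; 0 0.001 0.03 0; 0 0.001 0.045 0; 0 0.001 0.057 0; 0 0.001 0.06 0"

```text
t: 25.05
eef_pos: [0.4954, 0.2761, 0.0691]
tool_rot: [-0.0, 0.026, 1.0, -0.001]
contact_force: [1.1, 0.5, -0.8]
gripper_width: 0.153
grasp_force: 71.2
```

Emit:
send_rows --deltas "0 0 0 0; 0 0 0 0; 0 0 0.001 0; 0 0 0.002 0; 0 0 0.003 0" --claw 0 --force 20

```text
t: 25.55
eef_pos: [0.4959, 0.2776, 0.0675]
tool_rot: [0.001, 0.025, 1.0, 0.0]
contact_force: [0.3, 0.3, 0.2]
gripper_width: 0.149
grasp_force: 71.2
```

Emit:
send_rows --deltas "0 0 0.002 0; 0 0 0.004 0; 0 0 0.006 0; 0 0 0.008 0; 0 0 0.008 0"

```text
t: 26.05
eef_pos: [0.4954, 0.2779, 0.0605]
tool_rot: [0.0, 0.025, 1.0, 0.0]
contact_force: [-5.4, -2.0, 13.8]
gripper_width: 0.149
grasp_force: 74.4
```

```bash
python3 go.py .4948 .2772 .0586 -3; python3 tilt.py
```

```text
shift mm [ 0.6 -0.8  1.9] spin 0.11 | at [0.4954 0.2779 0.0605] yaw -2.89 tilt [-4.e-04  1.e-03 -1.e+00] t 26.05 F [-5.38 -2.03 13.83]
top n 531 blade slope 0.0547 lat -0.0073 top at .12: 0.0293 along [0.0632 0.1282] lat rng [-0.0194  0.0192] tcpz 0.0605 sd 0.0015
side n 959 blade slope 0.0503 lat -0.003 top at .12: 0.0283 along [0.0627 0.128 ] lat rng [-0.0198  0.0198] tcpz 0.0605 sd 0.001
```

Emit:
send_rows --deltas "0 0 0.001 0; 0 0 0.002 0; 0 0 0.002 0"

```text
t: 26.45
eef_pos: [0.4951, 0.278, 0.0586]
tool_rot: [-0.0, 0.025, 1.0, 0.0]
contact_force: [-5.9, -1.5, 16.5]
gripper_width: 0.154
grasp_force: 75.3
```

Emit:
send_rows --deltas "0 0 0 0; 0 0 0 0; 0 0 0 0; 0 0 0 0; 0 0 0 0" --claw 1

```text
t: 26.95
eef_pos: [0.4953, 0.2773, 0.0569]
tool_rot: [-0.0, 0.025, 1.0, -0.0]
contact_force: [-0.5, -0.3, 1.0]
gripper_width: 0.978
grasp_force: 0.0
```

Emit:
send_rows --deltas "0 0 0 0; 0 0 -0.02 0; 0 0 -0.06 0; 0 0 -0.1 0; 0 0 -0.12 0"

```text
t: 27.45
eef_pos: [0.4967, 0.2781, 0.1805]
tool_rot: [0.002, 0.025, 1.0, 0.001]
contact_force: [0.7, -0.1, -0.8]
gripper_width: 1.0
grasp_force: 0.0
```

Emit:
send_rows --deltas "0 0 -0.02 0; 0 0 -0.02 0; 0 0 -0.02 0; 0 0 -0.02 0; 0 0 -0.02 0"

```text
t: 27.95
eef_pos: [0.4947, 0.2769, 0.1958]
tool_rot: [-0.001, 0.025, 1.0, -0.001]
contact_force: [-0.6, -0.1, -0.7]
gripper_width: 1.003
grasp_force: 0.0
```

```bash
python3 m.py | grep -E "handle|plane|blade"; python3 t2.py
python3 - <<'E'
from h import *
p=bot.read_camera('side');save(p,'fin')
for q in ['lifter','rest','spot_plate']: print(q,[(np.round(r['xyz'],3).tolist(),round(r['confidence'],2)) for r in bot.landmark_of(p,q)][:3])
E
```

```text
handle (array([487.7, 282.2]), array([ 22.6, 111. ]), 87.0) [0.068  0.0778 0.0811] [-0.063   0.3079] [0.0076 0.0734]
blade 597 (array([594.8, 272.5]), array([42.1, 62.2]), 86.0)
plane [ 0.1206 -0.0127  0.0315] 0.002082451544987175
handle (array([486.6, 279.5]), array([ 14.8, 104.6]), 86.8) [0.0649 0.0768 0.079 ] [-0.0529  0.3074] [0.0007 0.0743]
blade 893 (array([595.5, 272.6]), array([41.9, 62.6]), 87.8)
plane [ 0.1163 -0.0077  0.0305] 0.0010272274168323416
top 589 along [0.0017 0.0619] z [0.0093 0.0207] slope -0.3
side 403 along [0.0008 0.0617] z [0.0092 0.0185] slope 0.4
28.15 [0.4952 0.2772 0.1965] [-0.28  0.29  0.35]
tip a,z rel 0.0363 0.1528
lifter [([0.494, 0.28, 0.067], 0.74), ([0.408, 0.072, 0.012], 0.74), ([0.505, 0.411, 0.006], 0.64)]
rest [([0.495, 0.278, 0.004], 0.63)]
spot_plate [([0.705, -0.056, 0.02], 0.9), ([0.714, -0.3, 0.001], 0.29)]
```

View pics/fin.png

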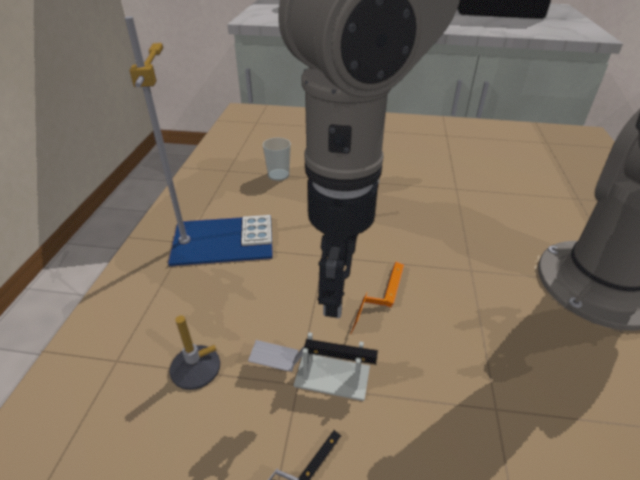

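The plate lies wells up on the base at (257,230), the lifter is level in its rest at (340,350), and everything else is where it was. I'll hand it in.

```bash
python3 -c "
from station import bot
print(bot.hand_in())"
```

```text
the job is handed in; nothing more can be done
None
```

The job is handed in (no verdict was returned): the spot plate lies flat, wells up, on the blue base with its centre about 31 mm in from the front edge, and the lifter is back level in its rest.

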